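Dial open the padlock on the tool chest and take it off the hasp

TASK

Open the dial padlock that lies on the tool chest and take it off the hasp: turn the dial clockwise, feeling it click from notch to notch, until its white pointer has clicked in at the long mark beside the shackle, pull the lock away from the staple so that the shackle slides fully open, then unhook it. Finish while still holding the open lock up in the gripper, at least 10 cm above the chest top, roughly level with the dial facing up; do not let go of it or put it down, and leave everything else where it lies.

Things in the scene. Friction and masses are not known exactly. Their poses are not given: they have to be found in the camera images.
- lock: Dial padlock, about 0.3 kg, flat on the chest top, dial up, shackle through the staple. Round steel case 52 mm across, 20 mm thick, with a 44 mm wide flat front face 26 mm from the centre where the shackle comes out. Origin: centre of the underside; x points to the shackle, z up along the dial's axis.
- knob (a point): Middle of the lock's dial knob, on its axis, 30 mm above the lock's underside. Black ribbed round knob 30 mm across, from 23 to 38 mm above the underside, on a skirt 42 mm across; it can be gripped from above at any yaw. White pointer line on it; white marks on the case every 30 degrees, the one at the shackle longer.
- dial (a joint): Dial angle (rad), counter-clockwise positive from above; 0 = pointer at the long mark by the shackle, where alone the lock opens (within 0.1). Clicks into notches pi/6 apart with about 0.05 N m; end stops at -1.2 and 3.2. Starts two to four notches above 0: turn clockwise. The case turns along a little till the shackle bears on the staple. Blocked near 0 while the shackle is open.
- shackle (a joint): How far the shackle is drawn out of the case along the lock's x (m): 0 shut (2 mm of play while locked), 0.018 fully open, a stop. Slides only, no swing, no spring, about 2 N friction, stays where left. 8 mm bar, its middle 10 mm above the lock's underside; heel leg at y = -14 mm of the lock, toe leg at y = +14 mm. Shut, the inside of the bend is 48 mm from the lock's origin.
- toe_end (a point): Free end of the shackle's toe leg, on its centre line: 6 mm inside the case when shut. Fully open it leaves a 12 mm gap to the case's front face, through which the 4 mm staple comes out: push the lock on along x till its origin is 32 mm short of the staple (and 14 mm to the -y side of it, toe leg in line with the eye), then lift straight up.
- staple (a point): Hasp staple, fixed to the chest: point on the chest top midway between its feet. Upright steel arch 24 mm wide, 23 mm high, 4 mm thick; the eye, 14 x 18 mm, opens along the chest's x and has only the toe leg in it. Pulled away, the lock stops with its origin about 43 mm (shackle shut) or 61 mm (open) short of the staple in x.
- chest: Wooden tool chest, fixed to the bench: 340 mm (x) by 360 mm (y) by 150 mm high, flat top at z = 0.15. Origin: centre of its underside; x points from its front rail (robot's side) to its rear hinges. The hasp strap is let in flush. The lock lies on the front rail with its x about along the chest's x; staple at x = -70 mm, y = 0 of the chest.
- square: Try square lying on the chest top: wooden stock 100 x 22 x 14 mm with a 150 x 30 mm steel blade; leave alone.
- cork_man: Small cork figure, 26 mm across, 52 mm high, standing on the chest's front rail; leave alone.
- driver: Screwdriver, 150 mm, lying on the chest top; leave alone.
- glue: White glue bottle, 44 mm across, 120 mm high, standing on the bench; leave alone.
- egg_carton: Open pulp egg carton, about 220 x 160 x 41 mm, on the bench; leave alone.
- card_tube: Card tube standing on the bench, 48 mm across, 100 mm high; leave alone.
- battery: Battery cell standing on the bench, 33 mm across, 59 mm high; leave alone.
- mallet: Mallet lying on the bench, 260 mm long; leave alone.

How it is judged:
By the outcome, as a careful person would: the job done as asked, in the order asked, and still so for the second after the job is handed in, while the arm keeps its last pose, push and grip.
It also fails if it takes over 48 s, if anything falls off the work surface, if the arm or the gripper's body presses on something with over 40 N, if the wrist force passes 120 N, or if a joint passes its speed limit or range.

ROBOT

A 6-joint arm with a two-finger parallel gripper is mounted at the origin on the work surface. World frame = base frame: x ahead of the robot, y to its left, z up, the work surface at z = 0. Lengths are in m, angles in rad, forces in N, time in s.
With the tool pointing down it reaches from about 0.375 to 0.9 m from the base axis. Payload 3.1 kg.
Tool frame: the origin (TCP) lies midway between the tips of the shut fingers; the grasp point (between the pads) lies 19 mm behind it (manip.grip_depth is the distance from the TCP to the grasp point, in m); z points along the fingers, y is the line along which they close (so a half turn about z gives the same grasp; the last joint's range is limited). The gripper opens to 85 mm and grips with 20 to 120 N. Pads are 22 mm wide; open, the fingers measure 114 mm over their backs; the gripper's body (76 mm by 85 mm) begins 54 mm behind the grasp point. The pads swing forward as they close: fully open they stand 13 mm farther back than shut.
Start: joints at [1.117, 0.527, 1.433, -0, 1.181, -0.178], TCP at [0.17, 0.601, 0.231] pointing down, gripper open.
Joint ranges: [-3.08, 3.08], [-0.75, 2.2], [0.22, 2.44], [-1.43, 4.57], [0, 2.65], [-2.85, 2.85]. Speed limits (rad/s): [2.79, 2.79, 3.14, 3.14, 3.14, 3.14].

INTERFACE

Orientations are given as a unit quaternion [x, y, z, w].
In Python, from station import telemetry, snapshot, manip gives the robot as it stands. The module is installed in compiled form; this text tells all that it offers.
- The arm moves only by the shell command python3 -m crank 'ROWS' [OPENING] [FORCE]. ROWS is text: rows parted by semicolons, each of 6 numbers parted by spaces: the shift along the tool's x, y, z as a fraction of full scale, then the turn, a rotation vector about the tool's x, y, z as a fraction of full scale. A call has exactly 5 rows; each row shifts and turns the commanded pose from where the row before left it, along the tool's axes as they then stand; what a row does not reach is not made up. Full scale, the value 1, is 4 cm for a shift and 90 degrees for a turn. A row lasts 1/10 s, in which the tool goes at most 50 mm and 8.59 degrees, less where a joint would pass 70% of its speed; a pose out of reach is approached as far as the arm can. A call with a number of a shift or a turn outside -1 to 1 is refused whole. A call with a gripper value outside its range is refused whole. OPENING is the opening, from -1 (shut) to 1 (fully open), set as the call begins (- or left out, the last holds). The fingers move at their own pace and stop on an object; FORCE is the grip in N (left out, the last holds). Time passes only in rows, so rows that do not move let the fingers close, or fill a call up. It gives the time, the measured TCP pose, the force, the opening and the grip force at its end, in the units of the state.
- telemetry.sense(): the state, without advancing time (a new reading comes with each control period).
- snapshot(name): name is "side" or "top"; returns a dict with "image" (480x640x3 uint8, red, green, blue), "depth" (480x640 float32, m along the optical axis (not along the pixel's ray), 0 where there is no reading), "camera_matrix" (3x3 intrinsics, pixels), "rvec" (rotation vector, rad) and "tvec" (3), from world to camera coordinates, as OpenCV has them. Camera axes: x right, y down, z forward; pixel columns grow to the right and rows downward; lengths in m; the calibration is good to about 2 mm. A picture is of the moment at which its call begins.
- manip.sign_off(): hands the job in; it is judged then, once.
The state is a dict: "t": time; "q": joint angles; "qd": joint speeds; "tau": joint torques, N m; "tcp_pos": TCP position; "tool_rot": TCP orientation; "force": force on the tool from outside, world axes, zero at the start; "ft_torque": the same for the moment, N m; "finger_gap": opening from 0.0 (shut) to 1.0 (fully open); "gripper_force": force on a finger pad.
Only numpy, scipy, OpenCV 4.12 (cv2) and the standard library are available. Lean on these libraries where they do the work, as an engineer would, in place of code of your own. Each camera call takes 0.05 s, during which the arm holds its last target. There are 200 camera calls.

## Working session

There is one attempt and no reset: what is moved stays moved. The work goes in short steps, Python scripts to look and compute and a shell command to move; the robot and the scene stay as the last step left them, time stands still between calls to the robot, and variables do not carry over. Pictures are saved under pics/ and viewed, at most 10 in all, crops included, and the job is handed in when it is done.

```bash
mkdir -p pics; cat > h.py <<'E'
import numpy as np, cv2
from scipy.spatial.transform import Rotation as R
from station import telemetry, snapshot, manip
def snap(n,tag):
    s=snapshot(n); cv2.imwrite(f'pics/{tag}.png',s['image'][:,:,::-1]); np.savez(f'{tag}.npz',**s); return s
def P(s,u,v,d=None):
    "world point of pixel by depth"
    d=s['depth'][int(round(v)),int(round(u))] if d is None else d
    K=s['camera_matrix']; c=np.array([(u-K[0,2])/K[0,0]*d,(v-K[1,2])/K[1,1]*d,d])
    Rm=cv2.Rodrigues(s['rvec'])[0]; return Rm.T@(c-np.ravel(s['tvec']))
def ray(s,u,v):
    o=P(s,u,v,0.0); r=P(s,u,v,1.0)-o; return o,r/np.linalg.norm(r)
def atz(s,u,v,z):
    o,r=ray(s,u,v); return o+r*(z-o[2])/r[2]
def tri(s1,p1,s2,p2):
    o1,r1=ray(s1,*p1);o2,r2=ray(s2,*p2)
    A=np.stack([r1,-r2],1);t=np.linalg.lstsq(A,o2-o1,rcond=None)[0]
    a,b=o1+r1*t[0],o2+r2*t[1]; return (a+b)/2,np.linalg.norm(a-b)
E
python3 - <<'E'
from h import *
for n in('top','side'):
    s=snap(n,n+'0'); print(n,s['camera_matrix'].round(1).tolist(),P(s,320,240,0.0).round(3),ray(s,320,240)[1].round(3))
t=telemetry.sense();print({k:np.round(v,3) for k,v in t.items()}, manip.grip_depth)
E
```

```text
top [[481.3, 0.0, 318.4], [0.0, 481.3, 240.3], [0.0, 0.0, 1.0]] [ 0.297 -0.03   1.332] [ 0.164 -0.007 -0.986]
side [[519.8, 0.0, 313.6], [0.0, 519.8, 241.4], [0.0, 0.0, 1.0]] [ 0.097 -1.175  0.895] [ 0.294  0.807 -0.512]
{'t': np.float64(0.1), 'q': array([ 1.116,  0.528,  1.434, -0.   ,  1.181, -0.178]), 'qd': array([ 0.001, -0.002, -0.001,  0.   , -0.   ,  0.001]), 'tau': array([-0.0000e+00, -4.4331e+01, -1.7859e+01, -0.0000e+00,  4.0000e-03,
        0.0000e+00]), 'tcp_pos': array([0.17 , 0.601, 0.23 ]), 'tool_rot': array([ 0.137,  0.991, -0.001, -0.   ]), 'force': array([0.416, 0.409, 0.419]), 'ft_torque': array([ 0.008, -0.018,  0.014]), 'gripper_force': np.float64(0.0), 'finger_gap': np.float64(1.001)} 0.0187
```

View pics/top0.png

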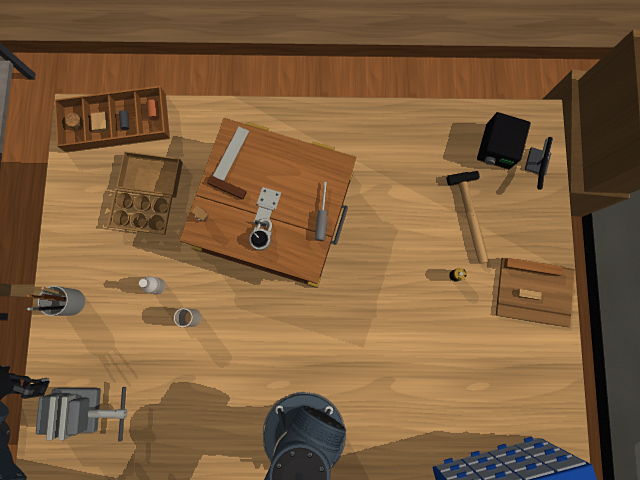

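View pics/side0.png

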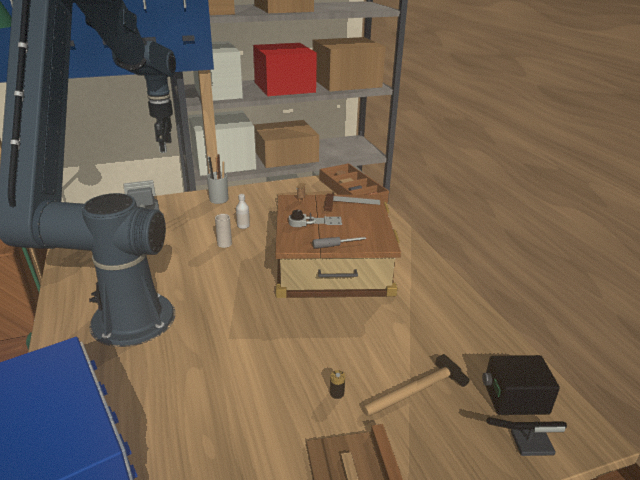

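The top view shows the lock at about (260,236), with the shackle pointing up to the staple near (264,219). The side view shows the knob at about (297,216). Next I'll enlarge both.

```bash
python3 - <<'E'
from h import *
a=np.load('top0.npz');b=np.load('side0.npz')
A=cv2.resize(a['image'][185:265,225:305,::-1],None,fx=7,fy=7,interpolation=cv2.INTER_CUBIC)[:,:400+160]
B=cv2.resize(b['image'][200:236,275:350,::-1],None,fx=8,fy=8,interpolation=cv2.INTER_CUBIC)
cv2.imwrite('pics/cA.png',A);cv2.imwrite('pics/cB.png',B)
for u,v in [(260,236),(260,229),(300,260),(230,230),(266,215)]: print((u,v),P(a,u,v).round(4))
for u,v in [(297,216),(340,232)]: print((u,v),P(b,u,v).round(4))
# chest top: points with height .15
v,u=np.mgrid[110:295,170:365]
d=a['depth'][v,u];K=a['camera_matrix'];c=np.stack([(u-K[0,2])/K[0,0]*d,(v-K[1,2])/K[1,1]*d,d],-1)
w=(c-a['tvec'].ravel())@cv2.Rodrigues(a['rvec'])[0]
m=(abs(w[...,2]-.15)<.008); m=cv2.morphologyEx(m.astype(np.uint8),cv2.MORPH_OPEN,np.ones((5,5)))>0
p=w[m]; r=cv2.minAreaRect(p[:,:2].astype(np.float32)*1000);print(r,np.median(p[:,2]))
L=(w[...,2]>.175)&(w[...,2]<.2); 
n,l,st,ce=cv2.connectedComponentsWithStats(L.astype(np.uint8))
for i in range(1,n):
    if st[i,4]>8: print(st[i],w[l==i].mean(0).round(4),w[l==i][:,2].max().round(4))
E
```

```text
(260, 236) [0.4959 0.1071 0.1876]
(260, 229) [0.5158 0.1094 0.1731]
(300, 260) [0.4435 0.011  0.1484]
(230, 230) [0.517  0.1871 0.1492]
(266, 215) [0.557  0.0986 0.1457]
(297, 216) [0.4897 0.1009 0.1799]
(340, 232) [0.5948 0.0232 0.1506]
((603.8905639648438, 91.76687622070312), (361.0381164550781, 347.2110900878906), 73.45201110839844) 0.1506325042369964
[149 101   4   5  11] [ 0.5573 -0.0381  0.176 ] 0.1778
[147 104   9  26  97] [ 0.5205 -0.0401  0.1767] 0.182
[ 80 121  18  17 156] [0.4901 0.1108 0.186 ] 0.1932
```

View pics/cA.png

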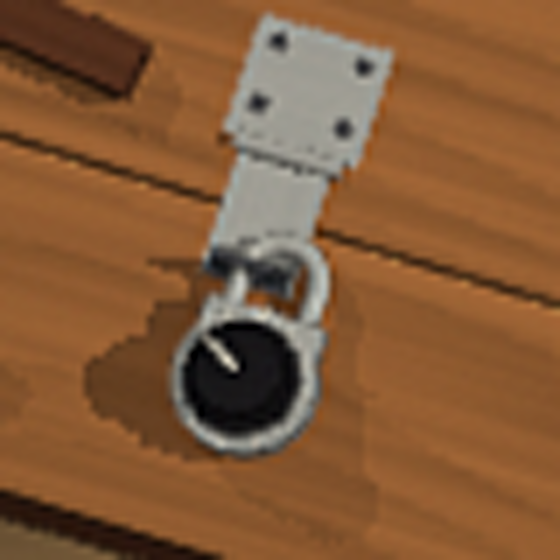

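View pics/cB.png

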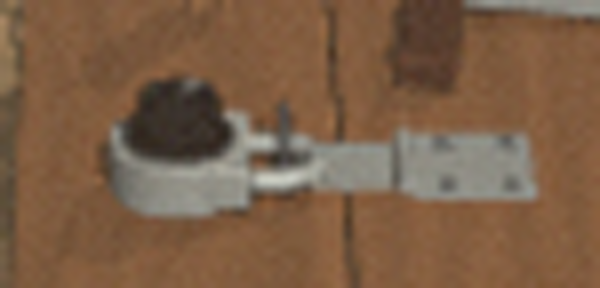

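The enlarged crops show the pointer about 45° left of image-up and the lock's x about 18° right of image-up. That puts the dial at about +60°, or two notches. Now I'll triangulate the knob and staple.

```bash
python3 - <<'E'
from h import *
a=np.load('top0.npz');b=np.load('side0.npz')
ca=lambda x,y:(225+(x+.5)/7-.5,185+(y+.5)/7-.5); cb=lambda x,y:(275+(x+.5)/8-.5,200+(y+.5)/8-.5)
print('knob',tri(a,ca(240,375),b,cb(180,115)))
print('staple top',tri(a,ca(264,265),b,cb(284,108)))
# knob from top at given heights
print('knobtop@.188',atz(a,*ca(240,374),.188).round(4),'skirt ring@.17',atz(a,*ca(247,383),.170).round(4))
print('bend outer @.16',atz(a,*ca(292,240),.164).round(4), 'heel',atz(a,*ca(316,300),.164).round(4),'toe',atz(a,*ca(237,285),.164).round(4))
print('ptr',atz(a,*ca(207,338),.188)[:2].round(4),atz(a,*ca(238,370),.188)[:2].round(4))
print('strap ends',atz(a,*ca(222,262),.15)[:2].round(4),atz(a,*ca(290,285),.15)[:2].round(4))
# knob fit by side depth and top depth, z>.183
for s,(u0,u1,v0,v1) in((a,(245,275,222,255)),(b,(285,312,203,232))):
    v,u=np.mgrid[v0:v1,u0:u1];d=s['depth'][v,u];K=s['camera_matrix'];c=np.stack([(u-K[0,2])/K[0,0]*d,(v-K[1,2])/K[1,1]*d,d],-1)
    w=(c-s['tvec'].ravel())@cv2.Rodrigues(s['rvec'])[0]
    im=s['image'][v,u].max(-1); m=(w[...,2]>.181)&(d>0); print(m.sum(),w[m].mean(0).round(4),w[m].min(0).round(4),w[m].max(0).round(4))
    m=(w[...,2]>.162)&(d>0); print(m.sum(),w[m].mean(0).round(4),w[m].min(0).round(4),w[m].max(0).round(4))
E
```

```text
knob (array([0.49223426, 0.11034839, 0.18140697]), np.float64(0.0011610572112257449))
staple top (array([0.53050787, 0.10322417, 0.18191417]), np.float64(3.0500034477817244e-05))
knobtop@.188 [0.4909 0.1097 0.188 ] skirt ring@.17 [0.4908 0.1093 0.17  ]
bend outer @.16 [0.5433 0.0957 0.164 ] heel [0.5217 0.0866 0.164 ] toe [0.5268 0.1146 0.164 ]
ptr [0.5034 0.1214] [0.4923 0.1104]
strap ends [0.5379 0.122 ] [0.5298 0.0974]
126 [0.4911 0.1103 0.1882] [0.4768 0.0956 0.1817] [0.5057 0.124  0.1932]
429 [0.4957 0.1079 0.1759] [0.4663 0.0828 0.1621] [0.5356 0.1361 0.1932]
60 [0.4907 0.1088 0.1866] [0.4778 0.0954 0.1812] [0.5072 0.1273 0.1918]
225 [0.4938 0.1016 0.1744] [0.4661 0.0828 0.162 ] [0.5365 0.1273 0.1918]
```

```bash
for i in 1; do python3 -m crank '-.74 -.64 0 0 0 0;-.74 -.64 0 0 0 0;-.74 -.64 0 0 0 0;-.74 -.64 0 0 0 0;-.74 -.64 0 0 0 0' 0.2 60; done
python3 -m crank '-.74 -.64 0 0 0 0;-.74 -.64 0 0 0 0;-.74 -.64 0 0 0 0;-.74 -.64 0 0 0 0;-.74 -.64 0 0 0 0'
python3 -m crank '-.74 -.64 0 0 0 0;-.74 -.64 0 0 0 0;-.74 -.64 0 0 0 0;-.74 -.64 0 0 0 0;0 0 0 0 0 0'
cat > st.py <<'E'
from h import *
s=telemetry.sense();M=R.from_quat(s['tool_rot']).as_matrix()
print('t',round(float(s['t']),2),'tcp',s['tcp_pos'].round(4),'yawY',np.degrees(np.arctan2(M[1,1],M[0,1])).round(1),'tilt',M[:,2].round(3),'F',s['force'].round(1),'T',s['ft_torque'].round(3),'gap',round(float(s['finger_gap'])*85,1),'g',round(float(s['gripper_force']),1))
import sys
if len(sys.argv)>1: print('to go (units of 4cm, tool axes)',(M.T@(np.array(eval(sys.argv[1]))-s['tcp_pos'])/.04).round(3))
E
python3 st.py '(.491,.1098,.2)'
```

```text
t: 0.6
tcp_pos: [0.2781, 0.4364, 0.231]
tool_rot: [0.137, 0.991, -0.0, -0.0]
force: [1.2, 1.5, -0.3]
finger_gap: 0.593
gripper_force: 0.0
t: 1.1
tcp_pos: [0.3857, 0.273, 0.2311]
tool_rot: [0.137, 0.991, -0.0, -0.0]
force: [0.6, 0.7, -1.1]
finger_gap: 0.602
gripper_force: 0.0
t: 1.6
tcp_pos: [0.4746, 0.1402, 0.2313]
tool_rot: [0.14, 0.99, -0.0, 0.001]
force: [0.2, 0.5, 0.4]
finger_gap: 0.6
gripper_force: 0.0
t 1.6 tcp [0.4746 0.1402 0.2313] yawY 73.9 tilt [ 0.003 -0.001 -1.   ] F [0.2 0.5 0.4] T [ 0.014 -0.049  0.053] gap 51.0 g 0.0
to go (units of 4cm, tool axes) [-0.602 -0.615  0.784]
```

```bash
python3 -m crank '-.3 -.31 .2 0 0 0;-.3 -.31 .2 0 0 0;0 0 .3 0 0 0;0 0 .2 0 0 0;0 0 0 0 0 0' >/dev/null; python3 st.py '(.491,.1098,.178)'
```

```text
t 2.1 tcp [0.486  0.1138 0.1941] yawY 74.2 tilt [-0.004  0.    -1.   ] F [-0.2  0.9 -0.4] T [-0.008  0.028  0.008] gap 51.0 g 0.0
to go (units of 4cm, tool axes) [-0.149 -0.063  0.401]
```

```bash
python3 -m crank '0 0 .1 0 0 0;0 0 .1 0 0 0;0 0 0 0 0 0;0 0 0 0 0 0;0 0 0 0 0 0' >/dev/null; python3 st.py '(.491,.1098,.178)'
```

```text
t 2.6 tcp [0.4878 0.1133 0.1876] yawY 74.2 tilt [ 0.001  0.    -1.   ] F [ 0.8  1.2 -0.5] T [-0.026  0.038 -0.033] gap 50.6 g 0.0
to go (units of 4cm, tool axes) [-0.102 -0.063  0.239]
```

```bash
python3 - <<'E'
from h import *
a=snap('top','top1');b=snap('side','side1')
A=cv2.resize(a['image'][200:260,230:290,::-1],None,fx=8,fy=8,interpolation=cv2.INTER_CUBIC)[:,:390]
B=cv2.resize(b['image'][175:235,270:320,::-1],None,fx=8,fy=8,interpolation=cv2.INTER_CUBIC)
cv2.imwrite('pics/d1.png',np.hstack([A,B]))
E
```

```text
(no output)
```

View pics/d1.png

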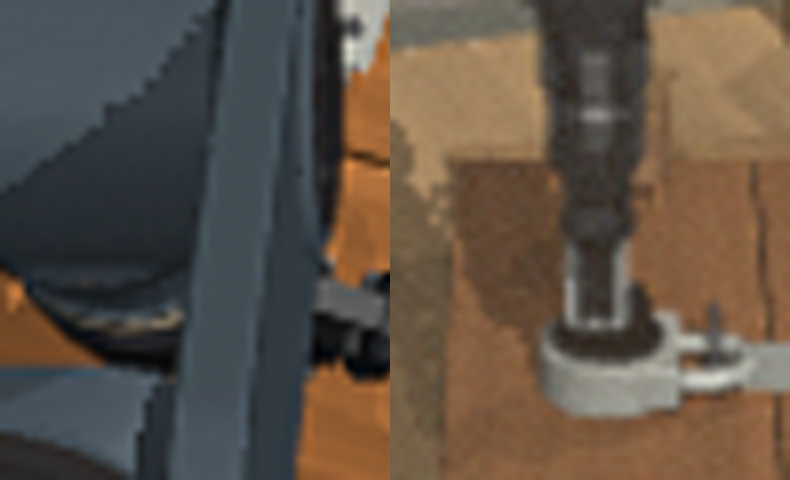

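The side crop shows the fingers at about x=598 and the knob centred near x=608. The gripper sits a few mm towards -x, which agrees with the computed offset. I'll correct it and descend.

```bash
python3 -m crank '-.1 -.06 0 0 0 0;0 0 .08 0 0 0;0 0 .08 0 0 0;0 0 .08 0 0 0;0 0 0 0 0 0' >/dev/null; python3 st.py '(.491,.1098,.176)'; python3 -m crank '0 0 .03 0 0 0;0 0 0 0 0 0;0 0 .03 0 0 0;0 0 0 0 0 0;0 0 0 0 0 0' >/dev/null; python3 st.py '(.491,.1098,.176)'
```

```text
t 3.2 tcp [0.4903 0.1099 0.1771] yawY 74.2 tilt [-0.002  0.    -1.   ] F [-0.1  0.1 -0.2] T [0.043 0.041 0.037] gap 51.1 g 0.0
to go (units of 4cm, tool axes) [-0.017  0.004  0.026]
t 3.7 tcp [0.4909 0.1099 0.1754] yawY 74.2 tilt [ 0. -0. -1.] F [-0.1  0.  -0.7] T [-0.045 -0.003  0.043] gap 51.0 g 0.0
to go (units of 4cm, tool axes) [-0.003 -0.001 -0.016]
```

```bash
python3 -m crank '0 0 0 0 0 0;0 0 0 0 0 0;0 0 0 0 0 0;0 0 0 0 0 0;0 0 0 0 0 0' -1 60 >/dev/null; python3 st.py '(.491,.1098,.176)'
```

```text
t 4.2 tcp [0.4911 0.1102 0.1759] yawY 74.2 tilt [ 0.001  0.001 -1.   ] F [-1.4  0.5  5.7] T [0.37  0.104 0.039] gap 26.7 g 58.9
to go (units of 4cm, tool axes) [ 0.001 -0.01  -0.003]
```

```bash
python3 -m crank '0 0 0 0 0 .022;0 0 0 0 0 .022;0 0 0 0 0 .022;0 0 0 0 0 .022;0 0 0 0 0 0' >/dev/null; python3 st.py; python3 -m crank '0 0 0 0 0 .022;0 0 0 0 0 .022;0 0 0 0 0 .022;0 0 0 0 0 .022;0 0 0 0 0 0' >/dev/null; python3 st.py;python3 -m crank '0 0 0 0 0 .022;0 0 0 0 0 .022;0 0 0 0 0 .022;0 0 0 0 0 .022;0 0 0 0 0 0' >/dev/null; python3 st.py; python3 -m crank '0 0 0 0 0 .022;0 0 0 0 0 .022;0 0 0 0 0 .022;0 0 0 0 0 .022;0 0 0 0 0 0' >/dev/null; python3 st.py;
```

```text
t 4.7 tcp [0.4911 0.1103 0.1758] yawY 66.2 tilt [ 0.001  0.001 -1.   ] F [-0.8  3.1  5.4] T [0.452 0.128 0.075] gap 27.0 g 58.9
t 5.2 tcp [0.4912 0.1104 0.1759] yawY 58.3 tilt [ 0.001  0.001 -1.   ] F [-0.6  2.3  5.1] T [ 0.479  0.1   -0.019] gap 27.0 g 58.9
t 5.7 tcp [0.4913 0.1104 0.1759] yawY 50.4 tilt [ 0.001  0.001 -1.   ] F [-0.4  3.6  5.2] T [ 0.452  0.081 -0.055] gap 27.2 g 58.9
t 6.2 tcp [0.4914 0.1103 0.1758] yawY 42.5 tilt [ 0.002  0.001 -1.   ] F [-0.5  2.8  6.5] T [0.452 0.069 0.056] gap 26.9 g 58.9
```

```bash
python3 -m crank '0 0 0 0 0 .022;0 0 0 0 0 .022;0 0 0 0 0 .022;0 0 0 0 0 .022;0 0 0 0 0 0' >/dev/null; python3 st.py; python3 -m crank '0 0 0 0 0 .022;0 0 0 0 0 .022;0 0 0 0 0 .022;0 0 0 0 0 .022;0 0 0 0 0 0' >/dev/null; python3 st.py;python3 -m crank '0 0 0 0 0 .022;0 0 0 0 0 .022;0 0 0 0 0 .022;0 0 0 0 0 .022;0 0 0 0 0 0' >/dev/null; python3 st.py; python3 -m crank '0 0 0 0 0 .022;0 0 0 0 0 .01;0 0 0 0 0 0;0 0 0 0 0 0;0 0 0 0 0 0' >/dev/null; python3 st.py; python3 -c "
from h import *
b=snap('side','side2');a=snap('top','top2')
B=cv2.resize(b['image'][195:240,280:350,::-1],None,fx=8,fy=8,interpolation=cv2.INTER_CUBIC)
cv2.imwrite('pics/e2.png',B)"
```

```text
t 6.7 tcp [0.4915 0.1104 0.1759] yawY 34.6 tilt [ 0.002  0.001 -1.   ] F [-0.7  2.5  5.6] T [ 0.446 -0.017  0.053] gap 27.3 g 58.9
t 7.2 tcp [0.4916 0.1104 0.1759] yawY 26.7 tilt [ 0.002  0.001 -1.   ] F [0.2 3.5 5.7] T [ 0.541  0.025 -0.007] gap 27.4 g 58.9
t 7.7 tcp [0.4917 0.1104 0.1759] yawY 18.7 tilt [ 0.002  0.001 -1.   ] F [1.1 3.7 5.4] T [ 0.483 -0.066 -0.07 ] gap 27.2 g 58.9
t 8.2 tcp [0.4917 0.1102 0.1759] yawY 15.9 tilt [ 0.002  0.001 -1.   ] F [0.2 3.2 5.5] T [ 0.433  0.007 -0.057] gap 27.5 g 58.9
```

View pics/e2.png

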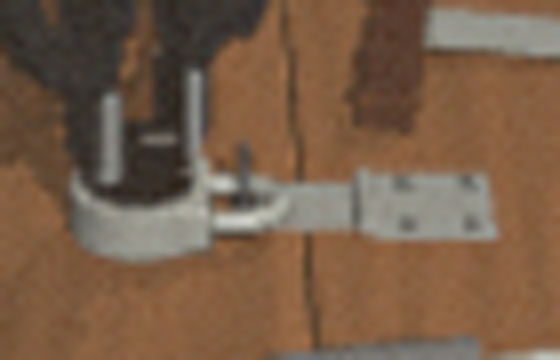

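The side crop shows the fingers on the knob and the case still level, with the shackle in the staple at (245,185). The torque trend (-0.06) says the dial is just short of its second notch, so I'll turn a little more.

```bash
for k in 1; do python3 -m crank '0 0 0 0 0 .022;0 0 0 0 0 .011;0 0 0 0 0 0;0 0 0 0 0 0;0 0 0 0 0 0' >/dev/null; python3 st.py; done; python3 -m crank '0 0 0 0 0 .022;0 0 0 0 0 0;0 0 0 0 0 0;0 0 0 0 0 0;0 0 0 0 0 0' >/dev/null; python3 st.py; python3 -m crank '0 0 0 0 0 0;0 0 0 0 0 0;0 0 0 0 0 0;0 0 0 0 0 0;0 0 0 0 0 0' >/dev/null; python3 st.py
```

```text
t 8.8 tcp [0.4917 0.1101 0.1758] yawY 13.0 tilt [ 0.002  0.    -1.   ] F [0.2 2.5 5.6] T [ 0.4   -0.021  0.021] gap 27.1 g 58.9
t 9.3 tcp [0.4917 0.11   0.1759] yawY 11.0 tilt [ 0.002  0.    -1.   ] F [0.7 2.1 5.1] T [ 0.281 -0.062  0.043] gap 27.2 g 58.9
t 9.8 tcp [0.4917 0.1099 0.1759] yawY 11.0 tilt [ 0.002  0.    -1.   ] F [0.6 2.  5.4] T [ 0.299 -0.064  0.059] gap 27.1 g 58.9
```

```bash
python3 -m crank '0 0 0 0 0 -.015;0 0 0 0 0 0;.029 -.055 0 0 0 0;.029 -.055 0 0 0 0;0 0 0 0 0 0' - 80 >/dev/null; python3 st.py;python3 -m crank '.029 -.055 0 0 0 0;.029 -.055 0 0 0 0;0 0 0 0 0 0;0 0 0 0 0 0;0 0 0 0 0 0' >/dev/null; python3 st.py
```

```text
t 10.3 tcp [0.4887 0.1108 0.176 ] yawY 12.3 tilt [ 0.006 -0.001 -1.   ] F [ 5.1 -0.   3.5] T [-0.007 -0.826  0.084] gap 26.3 g 78.6
t 10.8 tcp [0.484  0.1122 0.176 ] yawY 12.3 tilt [ 0.006 -0.    -1.   ] F [5.1 0.3 2.9] T [ 0.054 -0.777  0.075] gap 26.7 g 78.7
```

```bash
python3 -m crank '.029 -.055 0 0 0 0;.029 -.055 0 0 0 0;0 0 0 0 0 0;0 0 0 0 0 0;0 0 0 0 0 0' >/dev/null; python3 st.py;python3 -m crank '.029 -.055 0 0 0 0;.029 -.055 0 0 0 0;0 0 0 0 0 0;0 0 0 0 0 0;0 0 0 0 0 0' >/dev/null; python3 st.py
```

```text
t 11.3 tcp [0.4793 0.1136 0.176 ] yawY 12.3 tilt [ 0.006 -0.    -1.   ] F [5.2 0.4 3.5] T [-0.001 -0.795  0.011] gap 26.3 g 78.7
t 11.8 tcp [0.4745 0.1149 0.176 ] yawY 12.3 tilt [ 0.006 -0.    -1.   ] F [5.5 0.4 3.1] T [ 0.058 -0.831  0.074] gap 26.6 g 78.7
```

```bash
python3 -m crank '.029 -.055 0 0 0 0;0 0 0 0 0 0;0 0 0 0 0 0;0 0 0 0 0 0;0 0 0 0 0 0' >/dev/null; python3 st.py;python3 -m crank '.023 -.044 0 0 0 0;0 0 0 0 0 0;0 0 0 0 0 0;0 0 0 0 0 0;0 0 0 0 0 0' >/dev/null; python3 st.py; python3 -c "
from h import *
b=snap('side','side3')
B=cv2.resize(b['image'][195:240,270:340,::-1],None,fx=10,fy=10,interpolation=cv2.INTER_CUBIC)
cv2.imwrite('pics/f3.png',B)"
```

```text
t 12.3 tcp [0.4721 0.1156 0.176 ] yawY 12.3 tilt [ 0.006 -0.    -1.   ] F [5.  0.4 3.3] T [ 0.058 -0.861  0.087] gap 26.5 g 78.7
t 12.8 tcp [0.4707 0.1161 0.1761] yawY 12.3 tilt [ 0.008 -0.    -1.   ] F [ 5.7 -0.2  0.9] T [ 0.094 -1.025  0.023] gap 26.3 g 78.8
```

View pics/f3.png

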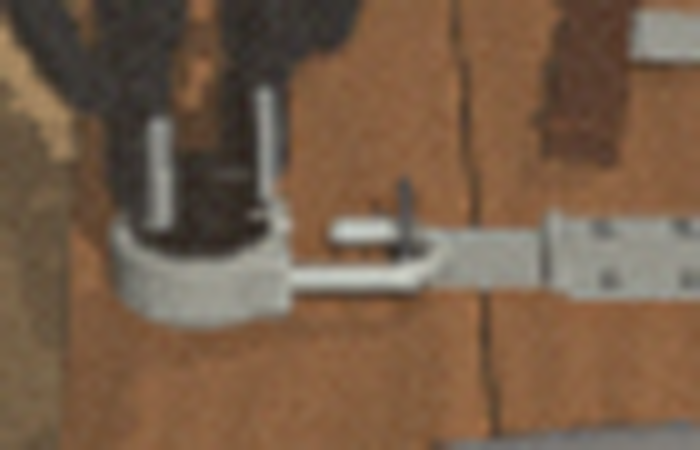

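The crop shows the shackle drawn out, with the toe end free at (335,232) and the staple at (405,215) against the bend. I'll pull to the firm stop.

```bash
python3 -m crank '.023 -.044 0 0 0 0;0 0 0 0 0 0;0 0 0 0 0 0;0 0 0 0 0 0;0 0 0 0 0 0' >/dev/null; python3 st.py;python3 -m crank '.023 -.044 0 0 0 0;0 0 0 0 0 0;0 0 0 0 0 0;0 0 0 0 0 0;0 0 0 0 0 0' >/dev/null; python3 st.py
```

```text
t 13.35 tcp [0.4701 0.1164 0.1762] yawY 12.3 tilt [ 0.01  -0.001 -1.   ] F [ 8.2  0.1 -0.1] T [-0.064 -1.329  0.099] gap 26.5 g 78.9
t 13.85 tcp [0.4692 0.117  0.1763] yawY 12.3 tilt [ 0.013 -0.001 -1.   ] F [ 9.2 -0.1 -0.2] T [ 0.013 -1.68   0.09 ] gap 26.2 g 78.8
```

```bash
python3 -m crank '-.071 .132 0 0 0 0;-.071 .132 0 0 0 0;-.071 .132 0 0 0 0;0 0 0 0 0 0;0 0 0 0 0 0' >/dev/null; python3 st.py '(.4979,.1084,.176)';python3 -m crank '-.071 .132 0 0 0 0;-.071 .132 0 0 0 0;0 0 0 0 0 0;0 0 0 0 0 0;0 0 0 0 0 0' >/dev/null; python3 st.py '(.4979,.1084,.176)'; python3 -c "
from h import *
b=snap('side','side4');a=snap('top','top4')
B=cv2.resize(b['image'][195:240,270:340,::-1],None,fx=10,fy=10,interpolation=cv2.INTER_CUBIC)
cv2.imwrite('pics/f4.png',B)"
```

```text
t 14.35 tcp [0.4733 0.115  0.176 ] yawY 12.3 tilt [-0.015  0.004 -1.   ] F [-12.1   7.8  23.5] T [1.423 2.053 0.041] gap 26.4 g 81.4
to go (units of 4cm, tool axes) [-0.291  0.565 -0.011]
t 14.85 tcp [0.4821 0.1117 0.176 ] yawY 12.3 tilt [-0.021  0.004 -1.   ] F [-17.5   7.8  27.8] T [1.266 2.848 0.076] gap 26.4 g 82.0
to go (units of 4cm, tool axes) [-0.164  0.37  -0.008]
```

View pics/f4.png

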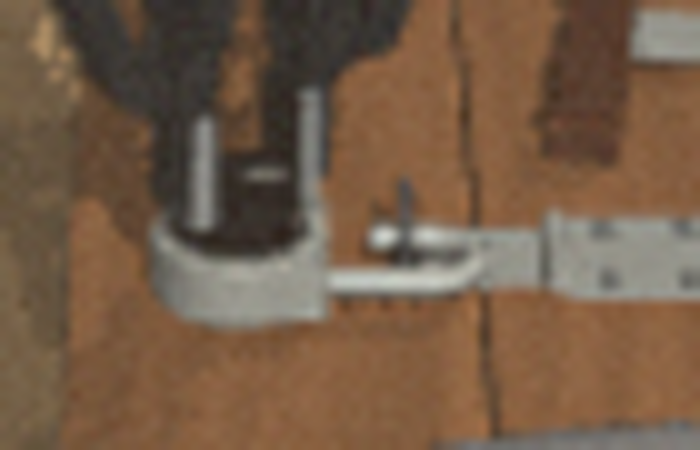

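The crop shows the shackle still open (toe end at 370, case edge at 325) and the staple now mid-leg at 405. The push is pressing the lock down with 28 N, so I'll lift slightly to relieve it and then carry on.

```bash
python3 -m crank '0 0 -.025 0 0 0;0 0 -.025 0 0 0;0 0 0 0 0 0;0 0 0 0 0 0;0 0 0 0 0 0' >/dev/null; python3 st.py '(.4979,.1084,.178)'
```

```text
t 15.45 tcp [0.492  0.1088 0.1765] yawY 12.3 tilt [-0.002 -0.    -1.   ] F [ 1.1 -0.2 -3. ] T [0.056 0.028 0.015] gap 26.1 g 78.9
to go (units of 4cm, tool axes) [-0.042  0.141 -0.037]
```

```bash
python3 -m crank '-.021 .07 0 0 0 0;-.021 .07 0 0 0 0;0 0 0 0 0 0;0 0 0 0 0 0;0 0 0 0 0 0' >/dev/null; python3 st.py '(.4979,.1084,.178)'; python3 -c "
from h import *
b=snap('side','side5');a=snap('top','top5')
B=cv2.resize(b['image'][195:240,270:340,::-1],None,fx=10,fy=10,interpolation=cv2.INTER_CUBIC)
cv2.imwrite('pics/f5.png',B)"
```

```text
t 15.95 tcp [0.4981 0.1087 0.1772] yawY 12.3 tilt [-0. -0. -1.] F [-0.5  0.  -3.7] T [ 0.051 -0.003 -0.028] gap 26.4 g 79.0
to go (units of 4cm, tool axes) [-0.005 -0.006 -0.019]
```

View pics/f5.png

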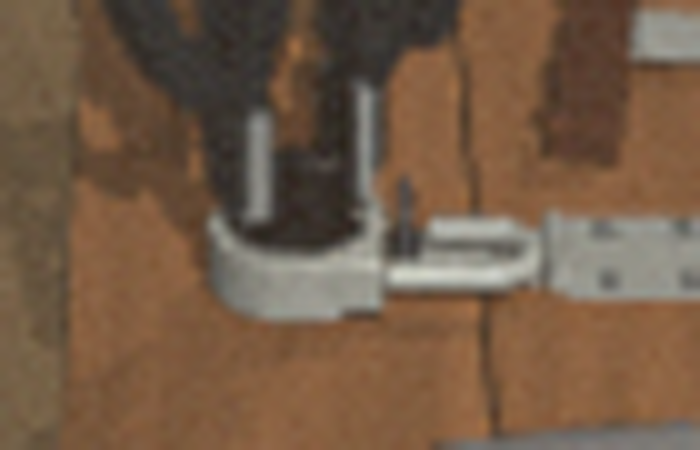

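The staple at x=405 now stands mid-gap between the case face (383) and the toe end (428). I'll lift straight up.

```bash
python3 -m crank '0 0 -.1 0 0 0;0 0 -.1 0 0 0;0 0 -.1 0 0 0;0 0 0 0 0 0;0 0 0 0 0 0' >/dev/null; python3 st.py;
```

```text
t 16.55 tcp [0.4983 0.1087 0.1896] yawY 12.3 tilt [ 0.001 -0.    -1.   ] F [ 0.1  0.5 -4.4] T [ 0.058  0.044 -0.01 ] gap 26.5 g 79.0
```

```bash
python3 -m crank '0 0 -.4 0 0 0;0 0 -.5 0 0 0;0 0 -.5 0 0 0;0 0 -.5 0 0 0;0 0 -.5 0 0 0' >/dev/null; python3 -m crank '0 0 -.4 0 0 0;0 0 -.4 0 0 0;0 0 -.3 0 0 0;0 0 -.2 0 0 0;0 0 0 0 0 0' >/dev/null; python3 -m crank '0 0 0 0 0 0;0 0 0 0 0 0;0 0 0 0 0 0;0 0 0 0 0 0;0 0 0 0 0 0' >/dev/null; python3 st.py; python3 -c "
from h import *
b=snap('side','side6')
B=cv2.resize(b['image'][130:240,260:350,::-1],None,fx=5.4,fy=5.4,interpolation=cv2.INTER_CUBIC)
cv2.imwrite('pics/f6.png',B)"
```

```text
t 18.05 tcp [0.4981 0.1087 0.337 ] yawY 12.3 tilt [-0.001  0.    -1.   ] F [ 0.9  0.1 -4. ] T [-0.007  0.037  0.006] gap 26.3 g 79.3
```

View pics/f6.png

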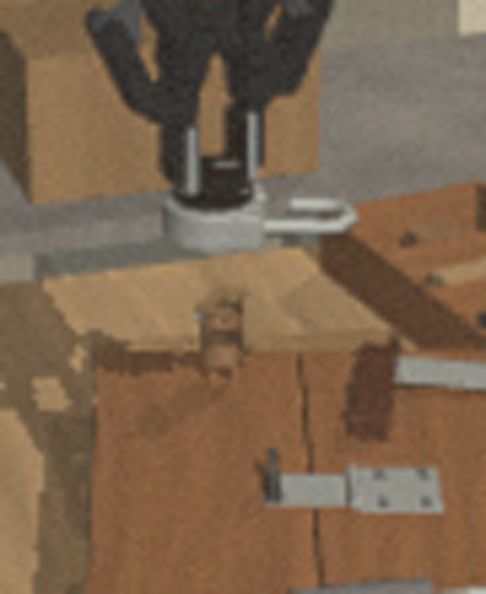

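The open lock hangs level in the gripper at (215,215), about 16 cm above the chest. The staple at (272,475) is empty and still in place, and the cork figure is standing.

```bash
python3 -c "
from station import manip
print(manip.sign_off())"
```

```text
the job is handed in; nothing more can be done
None
```

The padlock is open and off the hasp. The gripper is holding it level, dial up, about 16 cm above the chest top, and the job was handed in at about 18 s of the 48 s limit.

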